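# Clear the table saw and hold its guard up for a blade check

## Robot

A 6-joint arm with a two-finger parallel gripper is mounted at the origin on the work surface. World frame = base frame: x ahead of the robot, y to its left, z up, the work surface at z = 0. Lengths are in m, angles in rad, forces in N, time in s.
With the tool pointing down it reaches from about 0.325 to 0.775 m from the base axis. Payload 5.5 kg.
Tool frame: the origin (TCP) lies between the finger pads; the fingertips stand 8 mm ahead of it and the grasp point (between the pads) lies 11 mm behind it (tcp_to_tips is the distance from the TCP to the fingertips, in m); z points along the fingers, y is the line along which they close (so a half turn about z gives the same grasp; the last joint's range is limited). The gripper opens to 88 mm and grips with 3 to 60 N. Pads are 20 mm wide; open, the fingers measure 115 mm over their backs; the gripper's body (75 mm by 178 mm) begins 61 mm behind the grasp point.
Start: joints at [-1.165, 0.091, 1.231, -0, 1.82, -0.057], TCP at [0.268, -0.537, 0.231] pointing down, gripper open.
Joint ranges: [-2.87, 2.87], [-0.86, 2.18], [0.17, 2.46], [-1.51, 4.65], [0.06, 2.69], [-2.65, 2.65]. Speed limits (rad/s): [2.57, 2.57, 3.01, 3.14, 3.14, 3.14].

## Interface

Orientations are given as a unit quaternion [w, x, y, z].
In Python, from bench import * gives the robot as it stands. Calls block until the motion is done:
- move_to(position, orientation): joint-space move of the TCP to a pose.
- move_l(position, speed=0.15, orientation=None): straight line of the TCP; orientation=None keeps the orientation; speed is the mean speed in m/s.
- movej(angles): joint-space move.
- gripper_open() and close(): open the fingers fully, or close them until they stop; the grip force is fixed at half the most.
- hold(seconds).
- inverse_kinematics(position, orientation): joint angles nearest the present ones, or None.
- state(): the state.
- get_image(name): name is "scene" or "top" or "wrist"; returns a dict with "frame" (420x560x3 uint8, blue, green, red), "depth" (420x560 float32, m along the optical axis (not along the pixel's ray), 0 where there is no reading), "camera_matrix" (3x3 intrinsics, pixels), "view" (4x4, takes a point from world to camera coordinates). Camera axes: x right, y up, looking along -z (the intrinsics and any distortion apply to the point x, -y, -z); pixel columns grow to the right and rows downward; lengths in m; the calibration is good to about 2 mm. A picture is of the moment at which its call begins.
A pose or a line that the arm cannot do raises IKError and nothing moves.
- job_done(): hands the job in; it is judged then, once.
The state is a dict: "time": time; "joint_pos": joint angles; "dq": joint speeds; "joint_torque": joint torques, N m; "ee_pos": TCP position; "ee_rot": TCP orientation; "ft_force": force on the tool from outside, world axes, zero at the start; "moment": the same for the moment, N m; "finger_gap": finger opening in m; "finger_force": force on a finger pad.
Only numpy, scipy, OpenCV 4.12 (cv2) and the standard library are available. Lean on these libraries where they do the work, as an engineer would, in place of code of your own. Each camera call takes 0.05 s, during which the arm holds its last target. There are 200 camera calls.

## Task

The table saw is off and its blade needs checking: draw the push stick out of its upright holder, use the stick (never the gripper) to push the loose offcut left of the blade guard further left, until all of it is at least 15 cm from the blade, and stand the stick back in its holder. Then lift the front of the blade guard, which falls shut by itself, to 45 degrees without letting it drop, and finish while still holding it there. Keep the arm off the blade, and leave the fence, tape measure and spanner alone.

Things in the scene. Friction and masses are not known exactly. Their poses are not given: they have to be found in the camera images.
- saw: Dark cast-iron saw top, fixed, top face 3 mm above the bench, x -270 to 270, y -390 to 310 mm. Origin in the blade's plane at bench height. x runs along the blade, away from the robot at yaw 0; y left, square to the blade, whose plane is y = 0. The 250 mm blade shows from x = -147 to 57 mm and rises 55 mm, under the guard.
- guard (a joint): Opening of the blade guard, rad: 0 shut over the blade, growing as its front (robot-side) end rises; 45 degrees = 0.785, stop at 1.25. Narrow hood, clear sides, grey top: 38 mm wide, x = -188 to 125 mm and top 93 mm above the bench in the saw's frame when shut; 0.3 to 0.6 kg. No catch or spring: falls shut from any angle; 1 to 3 N at the ear holds it.
- guard_ear (a point): Centre of the guard's lifting ear, a grey round-topped upright tab near its front: 12 mm thick along the saw's y, 34 mm long, 17 mm radius about this point, root on the guard's top 28 mm below. Shut: x = -125, y = 0, 121 mm above the bench in the saw's frame; swings at 229 mm radius about the hinge. Can be pinched from above across its thickness and turns between the pads.
- guard_hinge (a point): The guard's pivot behind the blade: x = 100, y = 0, 78 mm above the bench in the saw's frame; axis along the saw's y. Fixed. A dust stub stands on the guard 40 mm nearer the robot (36 mm across, to 122 mm above the bench).
- holder: Upright plywood pocket on a 100 x 70 mm steel foot, fixed on the saw top right of the fence. Origin: centre of the foot's underside, on the saw top. Pocket inside 48 mm (its x) by 20 mm (its y), floor 6 mm, wooden rim 78 mm and flared steel lip 90 mm above the origin; outside 66 x 38 mm, lip 80 x 52 mm.
- stick: Push stick of 14 mm plywood, 250 mm long, about 0.1 kg, loose, upright in the holder, its axes as the holder's, foot on the pocket floor. Origin: centre of its foot; z up along it, y through its 14 mm thickness, x across: 40 mm wide from 0 to 115 mm (foot notched 16 mm wide, 20 mm deep), then a 28 mm handle, round end of 20 mm radius centred at 230 mm.
- offcut: Loose pine strip, 160 mm along its x, 25 mm (y) by 20 mm high, about 0.05 kg, lying on the saw top left of the guard, roughly parallel to it, its middle 85 to 115 mm from the blade's plane. Origin: centre of its underside.
- offcut_near (a point): Centre of the offcut's -x end face (80 mm from its middle, 10 mm up).
- offcut_far (a point): Centre of the offcut's +x end face (80 mm from its middle, 10 mm up).
- blade: The saw blade, a steel disc 2.4 mm thick under the guard; its body origin is the saw's origin. Fixed, not turning.
- fence: Aluminium rip fence right of the blade, parallel to it: 540 x 40 mm, 61 mm high. Origin: centre of its underside, on the saw top. Fixed.
- tape: Black tape measure, 70 x 36 x 62 mm, standing on the saw top left of the guard, beyond the offcut. Origin: centre of its underside. Leave alone.
- spanner: Flat steel arbor spanner, 215 mm long along its x, 44 mm wide at its ring end (+x), 9 mm thick, lying on the saw top between guard and fence. Origin: underside, middle. Leave alone.
Mind the look-alikes: they are no part of the job. There is more than one size of the stick; the job needs the middle-sized.

How it is judged:
On the way, in this order (a step that is already met when the one before it is completed fails the run):
1. the push stick is gripped and drawn right out of the holder (z of stick in the frame of holder above 0.092 m and contact force between the fingers and stick above 0.5 N), for 0.1 s.
2. the offcut, pushed with the stick, lies on the saw with all of it 145 mm or more left of the blade (y of each of offcut_near, offcut_far in the frame of saw above 0.145 m and height (world z) of offcut above -0.02 m and contact force between the fingers and stick above 0.5 N), for 0.1 s.
3. the stick stands in its holder again, let go (z of stick in the frame of holder between -0.01 and 0.02 m and horizontal distance between stick and holder below 0.03 m and angle between stick's own z axis and vertical below 0.25 rad and contact force between the fingers and stick below 0.1 N), for 0.2 s.
4. the gripper holds the guard up at 40 to 50 degrees (value of joint guard between 0.698 and 0.873 rad and contact force between the fingers and guard above 0.4 N), for 0.5 s.
At the end, for the whole second after the job is handed in: The fingers alone hold the guard at rest between 40 and 50 degrees (0.698 to 0.873 rad, over 0.4 N); the stick stands in its holder, let go (foot at most 20 mm above the holder's origin, under 0.25 rad off upright); the whole offcut lies still at least 145 mm left of the blade (all of step 3 and all of step 4 and velocity of joint guard between -0.1 and 0.1 rad/s and y of each of offcut_near, offcut_far in the frame of saw above 0.145 m and height (world z) of offcut above -0.02 m and linear speed of each of offcut, stick below 0.02 m/s and contact force between each of stick, offcut, tape, spanner and guard below 0.05 N); the arm keeps its last pose, push and grip.
It fails at once if the arm or gripper touches the offcut (contact force between any of the fingers, the arm and offcut above 0.3 N).
It fails at once if the arm or gripper touches the blade (contact force between any of the fingers, the arm and blade above 0.5 N).
It fails at once if the guard is dropped (it closes faster than 2 rad/s) (velocity of joint guard below -2 rad/s).
It fails at once if the tape measure or the spanner is moved more than 20 mm (distance of any of tape, spanner from where it was at the start of the episode above 0.02 m).
It fails at once if the arm or gripper strikes the fence (over 5 N) (contact force between any of the arm, the fingers and fence above 5 N).
It also fails if it takes over 64 s, if anything falls off the work surface, if the arm or the gripper's body presses on something with over 40 N, if the wrist force passes 120 N, or if a joint passes its speed limit or range.

## Working session

There is one attempt and no reset: what is moved stays moved. The work goes in short steps, each a Python script; the robot and the scene stay as the last script left them, time stands still between calls to the robot, and variables do not carry over. Pictures are saved under pics/ and viewed, at most 10 in all, crops included, and the job is handed in when it is done.

```bash
mkdir -p pics; ls; cat > h.py <<'E'
from bench import *
import numpy as np, cv2
def cloud(im):
    d=im["depth"];K=np.array(im["camera_matrix"]);V=np.array(im["view"])
    v,u=np.indices(d.shape)
    p=np.stack([(u-K[0,2])/K[0,0]*d,-(v-K[1,2])/K[1,1]*d,-d,np.ones_like(d)],-1)
    w=p@np.linalg.inv(V).T
    w=w[...,:3]; w[d<=0]=np.nan
    return w
E
python3 - <<'E'
from h import *
for n in("scene","top"):
    im=get_image(n); cv2.imwrite(f"pics/{n}0.png",im["frame"]); np.savez(f"{n}0.npz",**im)
    print(n,im["view"],im["camera_matrix"])
s=state();print(s)
E
```

```text
pics
scene [[ 0.87207221  0.4893497  -0.00518982 -0.48193045]
 [-0.33689584  0.60800793  0.71890719  0.17009222]
 [ 0.35495247 -0.62519055  0.6950867  -1.38757127]
 [ 0.          0.          0.          1.        ]] [[547.06104228   0.         276.23625925]
 [  0.         547.06104228 200.72649406]
 [  0.           0.           1.        ]]
top [[ 0.01499848 -0.99987739 -0.00450008 -0.0895632 ]
 [ 0.99193459  0.01431253  0.12594017 -0.62821349]
 [-0.12586032 -0.0063527   0.99202763 -1.1092739 ]
 [ 0.          0.          0.          1.        ]] [[512.27573858   0.         279.32412543]
 [  0.         512.27573858 215.29639683]
 [  0.           0.           1.        ]]
{'time': 0.1, 'joint_pos': array([-1.16471443e+00,  9.17446827e-02,  1.23177738e+00,  1.65532770e-05,
        1.81978456e+00, -5.66905013e-02]), 'dq': array([-0.00060959, -0.000624  , -0.00034752, -0.00063011, -0.00104343,
       -0.00118198]), 'joint_torque': array([ 4.16488692e-03, -4.47856557e+01, -4.07570279e+01,  7.00093573e-02,
        2.84010678e-02, -1.34564280e-04]), 'ee_pos': array([ 0.26776611, -0.53665263,  0.22963649]), 'ee_rot': array([-8.45334332e-04,  9.73348614e-01,  2.29328893e-01, -1.41049975e-04]), 'ft_force': array([-1.14829222, -1.03440774,  0.44323961]), 'moment': array([ 0.01312994,  0.03381222, -0.03837007]), 'finger_force': 0.0, 'finger_gap': 0.08763719812082053}
```

View pics/top0.png

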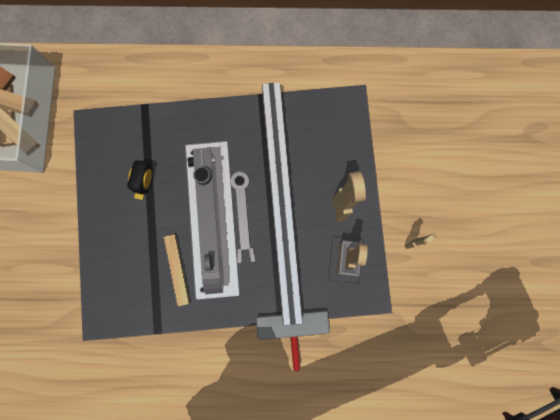

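View pics/scene0.png

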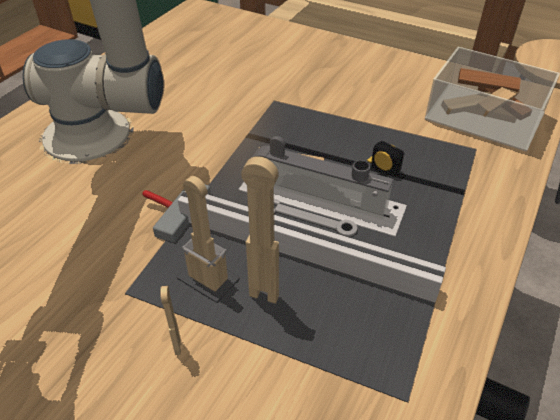

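Look-alikes for the stick: one in the holder (top 362,255; scene 195,190), a larger one standing on the saw (top 357,187; scene 262,170), and a small one off the saw (top 425,240; scene 165,295). The middle-sized one is in the holder. The offcut is at top (176,270), the tape at (140,178), the spanner at (243,215), and the guard ear at (209,262). Next I'll measure these.

```bash
python3 - <<'E'
from h import *
from scipy.optimize import least_squares
T=dict(np.load("top0.npz"));S=dict(np.load("scene0.npz"))
w=cloud(T);f=T["frame"].astype(int)
c=[(75,110),(366,86),(391,313),(83,340)]
P=np.array([np.nanmedian(w[v-3:v+4,u-3:u+4].reshape(-1,3),0) for u,v in c]);print("corners",P.round(4))
# refine with edges: world points from dark region contour
m=((f.max(2)<75)&(abs(w[...,2]-.003)<.006)).astype(np.uint8)
m=cv2.morphologyEx(m,cv2.MORPH_CLOSE,np.ones((5,5)))
Q=np.array([[.27,.31],[.27,-.39],[-.27,-.39],[-.27,.31]])
def res(p):
    R=np.array([[np.cos(p[2]),-np.sin(p[2])],[np.sin(p[2]),np.cos(p[2])]])
    return (Q@R.T+p[:2]-P[:,:2]).ravel()
r=least_squares(res,[.5,0,0]);print("saw",r.x,r.fun.round(4))
p=r.x;R=np.array([[np.cos(p[2]),-np.sin(p[2])],[np.sin(p[2]),np.cos(p[2])]])
loc=lambda a:(a[...,:2]-p[:2])@R
for nm,ww in(("top",w),("scene",cloud(S))):
    L=loc(ww);z=ww[...,2]
    def seg(name,mask,ex=True):
        if mask.sum()<5: print(nm,name,"few",mask.sum());return
        x=L[mask];print(nm,name,mask.sum(),"locx",np.percentile(x[:,0],[1,50,99]).round(4),"locy",np.percentile(x[:,1],[1,50,99]).round(4),"z",np.percentile(z[mask],[1,99]).round(4))
    X,Y=L[...,0],L[...,1]
    g=(abs(Y)<.05)&(X>-.2)&(X<.14)
    seg("ear",g&(z>.100)&(X<-.06));seg("stub",g&(z>.105)&(X>0));seg("guardtop",g&(z>.08)&(z<.1))
    seg("offcut",(Y>.05)&(Y<.16)&(X<.06)&(z>.014)&(z<.04))
    seg("tape",(Y>.1)&(z>.03)&(X<.25)&(Y<.3))
    seg("fence",(Y<-.08)&(Y>-.22)&(z>.055)&(z<.07)&(abs(X)<.26))
    seg("stick",(Y<-.22)&(Y>-.4)&(z>.13)&(X<-.08)&(X>-.26))
    seg("lip",(Y<-.22)&(Y>-.4)&(z>.085)&(z<.1)&(X<-.06)&(X>-.26))
    seg("big",(Y<-.22)&(Y>-.4)&(z>.13)&(X>-.07))
    seg("small",(Y<-.4)&(Y>-.6)&(z>.05)&(X>-.3))
    mo=(Y>.05)&(Y<.16)&(X<.06)&(z>.014)&(z<.04)
    if mo.sum()>20:
        rect=cv2.minAreaRect(ww[mo][:,:2].astype(np.float32)*1000);print(rect)
E
```

```text
corners [[ 8.804e-01  4.106e-01  1.300e-03]
 [ 9.485e-01 -2.827e-01  2.600e-03]
 [ 4.153e-01 -3.356e-01  8.000e-04]
 [ 3.447e-01  3.587e-01  7.000e-04]]
saw [0.64325819 0.07754515 0.09897029] [ 0.0009  0.0021  0.002  -0.0011 -0.0022 -0.0016 -0.0007  0.0007]
top ear 126 locx [-0.1405 -0.1247 -0.1092] locy [-0.0061 -0.0018  0.0057] z [0.1011 0.1416]
top stub 245 locx [0.0429 0.0579 0.0766] locy [-0.0161  0.0004  0.0169] z [0.107  0.1279]
top guardtop 2230 locx [-0.1748 -0.0329  0.1224] locy [-0.0188 -0.0002  0.0288] z [0.0813 0.0981]
top offcut 865 locx [-0.208  -0.129   0.0535] locy [0.0648 0.0858 0.149 ] z [0.0153 0.0313]
top tape 605 locx [0.0492 0.0812 0.1162] locy [0.1282 0.1483 0.1737] z [0.0314 0.0691]
top fence 4238 locx [-0.2551 -0.0112  0.254 ] locy [-0.1829 -0.1628 -0.1424] z [0.0569 0.0692]
top stick 317 locx [-0.1585 -0.1395 -0.1207] locy [-0.3066 -0.2931 -0.2877] z [0.1351 0.2611]
top lip 293 locx [-0.1758 -0.1459 -0.1027] locy [-0.3193 -0.2888 -0.272 ] z [0.0856 0.0978]
top big 788 locx [-0.051  -0.0301 -0.0007] locy [-0.3016 -0.2844 -0.2803] z [0.1328 0.3323]
top small 
[... 534 characters left out ...]
38 0.1493] z [0.0146 0.0383]
scene tape 618 locx [0.0494 0.0866 0.1195] locy [0.1243 0.1394 0.1695] z [0.0307 0.0693]
scene fence 3992 locx [-0.2497  0.0693  0.2566] locy [-0.1848 -0.1676 -0.1431] z [0.0554 0.0672]
scene stick 1094 locx [-0.158  -0.1347 -0.1203] locy [-0.3085 -0.3035 -0.2924] z [0.1312 0.2588]
scene lip 354 locx [-0.1763 -0.1299 -0.1023] locy [-0.3245 -0.3045 -0.2812] z [0.0851 0.0997]
scene big 2760 locx [-0.0486 -0.0211  0.001 ] locy [-0.3033 -0.2999 -0.2817] z [0.1323 0.3301]
scene small 469 locx [-0.121  -0.1125 -0.1066] locy [-0.4627 -0.456  -0.4368] z [0.051  0.1677]
((350.92535400390625, 144.08961486816406), (694.2367553710938, 39.629695892333984), 11.665380477905273)
```

```bash
cat >> h.py <<'E'
SX,SY,PSI=0.64326,0.07755,0.0990
def toW(x,y): return np.array([SX+np.cos(PSI)*x-np.sin(PSI)*y, SY+np.sin(PSI)*x+np.cos(PSI)*y])
def toL(a):
    d=np.asarray(a)[...,:2]-[SX,SY]; R=np.array([[np.cos(PSI),-np.sin(PSI)],[np.sin(PSI),np.cos(PSI)]]); return d@R
def q(yaw=0.): a=(PSI+yaw)/2; return [0,np.cos(a),np.sin(a),0]
def pos(x,y,z): return [*toW(x,y),z]
E
python3 - <<'E'
from h import *
T=dict(np.load("top0.npz"));w=cloud(T);f=T["frame"].astype(int);L=toL(w);z=w[...,2]
m=(L[...,1]>.05)&(L[...,1]<.16)&(L[...,0]<.0)&(L[...,0]>-.25)&(z>.012)&(f[...,2]-f[...,0]>40)
m[:,:155]=0;m[:,195:]=0
n,lab,st,_=cv2.connectedComponentsWithStats(m.astype(np.uint8));m=lab==1+st[1:,4].argmax()
print(cv2.minAreaRect(L[m].astype(np.float32)*1000),m.sum(),cv2.boxPoints(cv2.minAreaRect(L[m].astype(np.float32)*1000)).round(),np.nanmedian(z[m]))
move_to(pos(-.17,-.30,.42),q()); 
im=get_image("wrist");cv2.imwrite("pics/w1.png",im["frame"]);np.savez("w1.npz",**im)
print(state()["time"],state()["ee_pos"],state()["joint_pos"])
ww=cloud(im);L=toL(ww);z=ww[...,2];A=(abs(L[...,0]+.139)<.06)&(abs(L[...,1]+.298)<.06)
for lo,hi in((.085,.1),(.15,.215),(.245,.27)):
    k=A&(z>lo)&(z<hi)
    if k.sum()>10:
        print(lo,k.sum(),cv2.minAreaRect(L[k].astype(np.float32)*1000),np.nanmedian(z[k]),L[k].min(0),L[k].max(0))
E
```

```text
((-130.2802276611328, 86.49430084228516), (159.46498107910156, 26.236995697021484), 8.270827293395996) 793 [[-211.   88.]
 [-207.   62.]
 [ -49.   85.]
 [ -53.  111.]] 0.02286813628595108
1.7167 [ 0.50348492 -0.23861507  0.41911975] [-5.03536955e-01  1.06928566e-01  8.68877548e-01 -1.90042864e-04
  2.16716654e+00  9.69298480e-01]
0.085 855 ((-141.27377319335938, -296.31219482421875), (42.333683013916016, 70.20233917236328), 78.43597412109375) 0.09085786925072703 [-0.1791235  -0.32318828] [-0.10388029 -0.26906321]
0.245 671 ((-140.8527069091797, -296.4541931152344), (13.882596969604492, 38.04927444458008), 78.27347564697266) 0.25665242082107076 [-0.16039437 -0.30680364] [-0.12103487 -0.28612392]
```

View pics/w1.png

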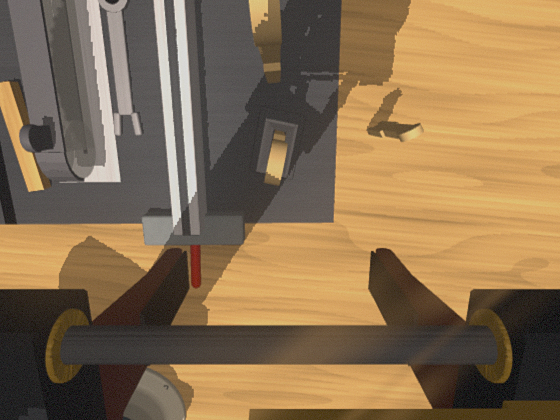

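The wrist view confirms the choice. The holder stick at (277,155) sits in its lipped pocket, turned about -11.7° from the saw. The larger stick at (267,40) and the small one at (405,130) both stand free. The offcut is at (22,135), about 8° off parallel. Next I'll grip the stick.

```bash
python3 - <<'E'
from h import *
Y=np.radians(-11.7);x,y=-.1408,-.2965
for a in[(pos(x,y,.375),q(Y)),(pos(x,y,.203),q(Y)),(pos(-.135,.047,.375),q()),(pos(-.135,.047,.208),q()),(pos(-.135,.155,.208),q())]:
    j=inverse_kinematics(*a);print(None if j is None else np.round(j,2))
move_to(pos(x,y,.34),q(Y)); move_l(pos(x,y,.203),.12); close()
s=state();print(s["time"],s["ee_pos"],s["finger_gap"],s["finger_force"],s["ft_force"])
move_l(pos(x,y,.38),.12)
s=state();print(s["time"],s["ee_pos"],s["finger_gap"],s["finger_force"],s["ft_force"],s["moment"])
im=get_image("scene");cv2.imwrite("pics/s1.png",im["frame"]);
w=cloud(im);L=toL(w);k=(abs(L[...,0]-x)<.04)&(abs(L[...,1]-y)<.04)&(w[...,2]>.12)&(w[...,2]<.34)
for lo in np.arange(.16,.34,.03):
    kk=k&(abs(w[...,2]-lo)<.008); print(lo.round(3),kk.sum(),np.nanmedian(L[kk],0).round(4))
print(np.nanpercentile(w[...,2][k],[1,5]))
E
```

```text
[-0.47  0.12  0.94 -0.    2.08  1.21]
[-0.47  0.03  1.34 -0.    1.77  1.21]
[ 0.15 -0.05  1.12 -0.    2.08  1.62]
[ 0.15 -0.14  1.5  -0.    1.78  1.62]
[ 0.35 -0.07  1.44 -0.    1.78  1.83]
4.5667 [ 0.53244912 -0.23136195  0.20299642] 0.013976287714984152 29.998360723257065 [ 0.35117671 -0.49400601 -0.26137433]
6.1917 [ 0.53240518 -0.23139289  0.37917295] 0.01410289337426407 29.997932463884354 [ 0.1351424  -0.2715117  -0.89924319] [0.02591931 0.01775782 0.04080543]
0.16 0 [nan nan]
0.19 111 [-0.13   -0.3008]
0.22 163 [-0.1331 -0.3031]
0.25 184 [-0.1343 -0.3029]
0.28 184 [-0.1324 -0.303 ]
0.31 159 [-0.1338 -0.3027]
0.34 81 [-0.1355 -0.3025]
[0.18722172 0.19403487]
  return np.nanmean(a, axis, out=out, keepdims=keepdims)
```

View pics/s1.png

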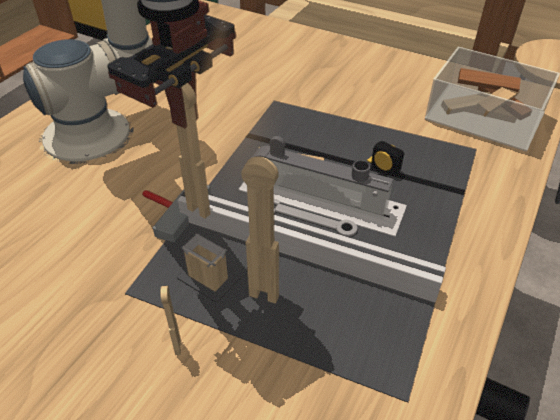

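The stick is drawn out, upright in the grip at (192,150), and the pocket at (207,265) is empty. Next I'll push the offcut.

```bash
python3 - <<'E'
from h import *
move_l(pos(-.135,.047,.38),.2,q()); print(state()["time"])
move_l(pos(-.135,.047,.208),.12)
move_l(pos(-.135,.154,.208),.04)
s=state();print(s["time"],toL(s["ee_pos"]),s["finger_gap"],s["ft_force"],s["moment"])
im=get_image("scene");cv2.imwrite("pics/s2.png",im["frame"])
move_l(pos(-.135,.130,.208),.1)
move_l(pos(-.135,.047,.38),.15)
move_l(pos(-.1408,-.2965,.38),.2,q(np.radians(-11.7)))
s=state();print(s["time"],s["ee_pos"],s["finger_gap"],s["ft_force"])
im=get_image("top");w=cloud(im);f=im["frame"].astype(int);L=toL(w);z=w[...,2];cv2.imwrite("pics/t2.png",im["frame"])
m=(L[...,1]>.05)&(L[...,1]<.28)&(L[...,0]<.04)&(L[...,0]>-.26)&(z>.012)&(f[...,2]-f[...,0]>40)
n,lab,st,_=cv2.connectedComponentsWithStats(m.astype(np.uint8));m=lab==1+st[1:,4].argmax()
r=cv2.minAreaRect(L[m].astype(np.float32)*1000);print(r,m.sum(),cv2.boxPoints(r).round())
im=get_image("scene");w=cloud(im);L=toL(w);x,y=-.1408,-.2965
k=(abs(L[...,0]-x)<.04)&(abs(L[...,1]-y)<.04)&(w[...,2]>.12)&(w[...,2]<.34)
for lo in np.arange(.19,.34,.03):
    kk=k&(abs(w[...,2]-lo)<.008); print(lo.round(3),kk.sum(),np.nanmedian(L[kk],0).round(4))
print(np.nanpercentile(w[...,2][k],[1,5]))
E
```

```text
8.1083
12.5167 [-0.13498524  0.15394015] 0.013588424221153025 [ 0.31761332 -0.31151216 -0.31261534] [-0.06409129 -0.01219788  0.0073805 ]
16.25 [ 0.53255322 -0.23057971  0.38038538] 0.013932659137788536 [-0.87172014  0.56442529 -1.20971326]
((-128.36854553222656, 172.262939453125), (27.22178840637207, 159.2618408203125), 89.85093688964844) 790 [[-208.  159.]
 [ -49.  158.]
 [ -49.  186.]
 [-208.  186.]]
0.19 104 [-0.1314 -0.3002]
0.22 159 [-0.1337 -0.3021]
0.25 178 [-0.1332 -0.3021]
0.28 188 [-0.1337 -0.3022]
0.31 163 [-0.1325 -0.3021]
0.34 87 [-0.1342 -0.302 ]
[0.187447   0.19526708]
```

View pics/t2.png

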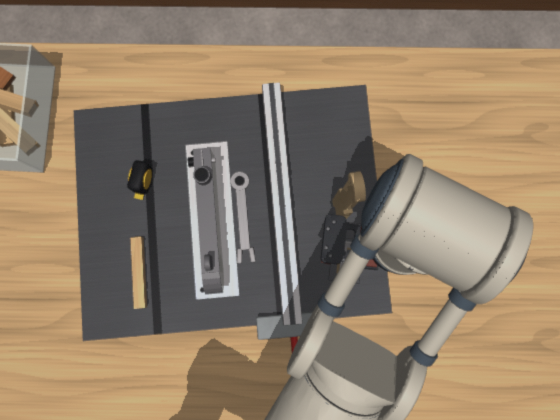

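The offcut at (138,272) now lies parallel to the blade with its near edge 158 mm away, and the tape and spanner haven't moved. The stick didn't shift in the grip, so I'll put it back.

```bash
python3 - <<'E'
from h import *
x,y=-.1408,-.2965
move_l(pos(x,y,.30),.12,q(np.radians(-11.7)));print(state()["ft_force"])
for z in(.27,.235,.205):
    move_l(pos(x,y,z),.06); s=state();print(z,s["ee_pos"],s["ft_force"])
    if np.abs(s["ft_force"]).max()>12: print("ABORT");raise SystemExit
gripper_open();hold(.3);move_l(pos(x,y,.36),.15)
s=state();print(s["time"],s["finger_gap"])
move_to(pos(-.20,-.25,.40),q())
im=get_image("scene");cv2.imwrite("pics/s3.png",im["frame"]);w=cloud(im);L=toL(w)
k=(abs(L[...,0]-x)<.04)&(abs(L[...,1]-y)<.04)&(w[...,2]>.1)&(w[...,2]<.3)
for lo in(.12,.15,.18,.21,.24):
    kk=k&(abs(w[...,2]-lo)<.01); print(lo,kk.sum(),np.nanmedian(L[kk],0).round(4))
print("top",np.nanmax(w[...,2][k]))
E
```

```text
[-0.22761011  0.00449133 -1.21440768]
0.27 [ 0.53239024 -0.23140533  0.26990358] [ 0.1223199   0.56993464 -0.86426121]
0.235 [ 0.53247872 -0.23141237  0.2351516 ] [-0.80517759 -0.27949328 -1.57335093]
0.205 [ 0.53234124 -0.23135963  0.20462673] [-0.95169211 -0.30533232 -1.82592469]
21.8833 0.08788902488967287
0.12 173 [-0.1311 -0.3022]
0.15 139 [-0.1333 -0.3025]
0.18 145 [-0.1342 -0.3028]
0.21 157 [-0.1346 -0.3024]
0.24 211 [-0.1328 -0.3025]
top 0.2603930508956809
```

View pics/s3.png

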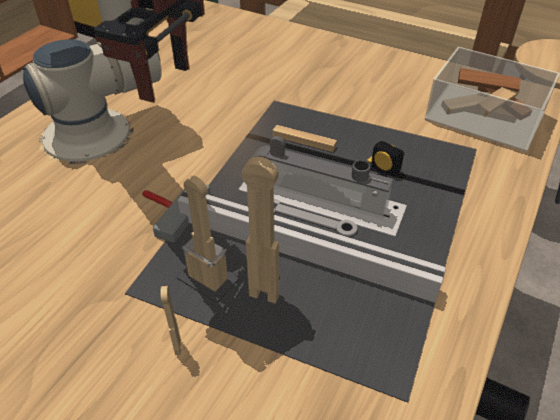

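The stick is back in its holder at (203,225), upright with its top at 0.26 m, and the offcut is clear at (305,138). Next is the ear, after a near check with the wrist camera.

```bash
python3 - <<'E'
from h import *
move_to(pos(-.16,0,.26),q())
im=get_image("wrist");cv2.imwrite("pics/w2.png",im["frame"]);w=cloud(im);L=toL(w);z=w[...,2]
k=(abs(L[...,0]+.125)<.04)&(abs(L[...,1])<.03)&(z>.115)&(z<.15)
print(state()["time"],k.sum(),np.percentile(L[k],[2,50,98],axis=0) if k.sum() else None,np.percentile(z[k],[5,98]) if k.sum() else None)
h=[100,78]
for t in range(0,46,5):
    a=np.radians(169.18-t);p=pos(.1+.229*np.cos(a),0,.078+.229*np.sin(a)-.008)
    if inverse_kinematics(p,q()) is None: print("noIK",t)
E
```

```text
23.5333 639 [[-0.14042798 -0.00382665]
 [-0.123173    0.00160239]
 [-0.10981714  0.00773292]] [0.12661255 0.13864976]
```

View pics/w2.png

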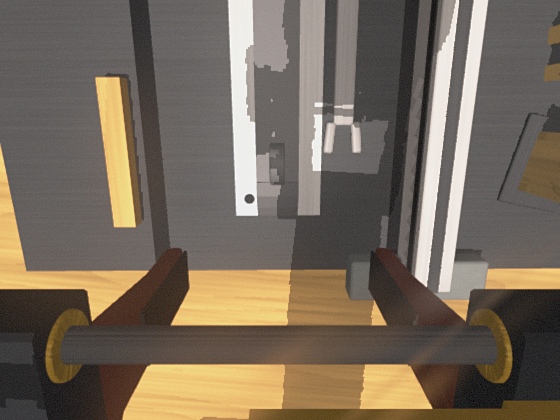

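The wrist view shows the ear at (277,163) on the guard, centred between the fingers, with its x, y and top height (0.139 m) as expected. Next I'll pinch it and lift along the arc.

```bash
python3 - <<'E'
from h import *
Y0=.0007
def ear(t):
    a=np.radians(169.18-t); return pos(.1+.229*np.cos(a),Y0,.078+.229*np.sin(a)-.008)
p=ear(0)
move_to([p[0],p[1],.22],q()); move_l(p,.1); close(); hold(.2)
s=state();print(s["time"],s["finger_gap"],s["finger_force"],s["ft_force"])
if not .009<s["finger_gap"]<.016: raise SystemExit("bad grip")
for t in np.arange(5,46,5):
    move_l(ear(t),.08); s=state();print(t,s["finger_gap"].round(4),s["ft_force"].round(1),round(s["finger_force"],1))
    if np.abs(s["ft_force"]).max()>30: print("high");break
hold(1);s=state();print(s["time"],s["ee_pos"],ear(t),s["ft_force"])
im=get_image("scene");cv2.imwrite("pics/s4.png",im["frame"])
w=cloud(im);L=toL(w);X=L[...,0];z=w[...,2]
k=(abs(L[...,1])<.028)&(X>-.11)&(X<.07)&(z>.12)&(z<.33)
A=np.c_[X[k],z[k]];print(k.sum())
im=get_image("top");cv2.imwrite("pics/t4.png",im["frame"])
E
```

```text
26.425 0.012285105738592806 30.000481963658956 [ 0.33321725 -2.80865373  0.14942678]Traceback (most recent call last):
  File "<stdin>", line 10, in <module>
AttributeError: 'float' object has no attribute 'round'
```

The script stopped on a print error after the 5° step, with the grip good (12.3 mm). I'll continue from there.

```bash
python3 - <<'E'
from h import *
Y0=.0007
def ear(t):
    a=np.radians(169.18-t); return pos(.1+.229*np.cos(a),Y0,.078+.229*np.sin(a)-.008)
for t in np.arange(10,46,5):
    move_l(ear(t),.08); s=state();print(t,round(float(s["finger_gap"]),4),np.round(s["ft_force"],1))
    if np.abs(s["ft_force"]).max()>30: print("high");break
hold(1);s=state();print(s["time"],s["ee_pos"],ear(t),s["ft_force"],s["finger_force"])
im=get_image("scene");cv2.imwrite("pics/s4.png",im["frame"])
w=cloud(im);L=toL(w);X=L[...,0];z=w[...,2]
# guard top front part: points ahead (robot side) of the fingers
k=(abs(L[...,1])<.02)&(X>-.11)&(X<.13)&(z>.09)&(z<.33)
d=np.hypot(X-.1,z-.078);a=np.degrees(np.arctan2(z-.078,.1-X));k&=(d>.1)
for lo in np.arange(.1,.3,.04):
    kk=k&(d>lo)&(d<lo+.04)
    if kk.sum()>5: print(lo.round(2),kk.sum(),np.percentile(a[kk],[5,50,95]).round(1),"shut top would be",round(np.degrees(np.arcsin(.015/(lo+.02))),1))
E
```

```text
10 0.0119 [ 1.8 -4.5 -1.7]
15 0.0117 [ 2.9 -4.2 -3. ]
20 0.0119 [ 1.9 -3.6 -3.5]
25 0.0118 [ 3.2 -3.5 -4.4]
30 0.0117 [ 3.4 -3.5 -5.9]
35 0.0115 [ 2.7 -4.3 -5.8]
40 0.0117 [ 3.8 -2.8 -7.6]
45 0.0117 [ 3.9 -2.9 -8.7]
31.025 [0.61465379 0.07556985 0.25896061] [np.float64(0.6146801304884771), np.float64(0.07541475727694216), np.float64(0.2594463707106793)] [  4.51334745  -1.73339315 -11.30622415] 29.998140335083008
0.1 838 [12.6 37.9 51.9] shut top would be 7.2
0.14 861 [20.4 39.8 49.8] shut top would be 5.4
0.18 913 [25.5 41.2 54.2] shut top would be 4.3
0.22 1090 [30.2 46.5 59.8] shut top would be 3.6
0.26 280 [39.3 43.9 46.6] shut top would be 3.1
```

View pics/s4.png

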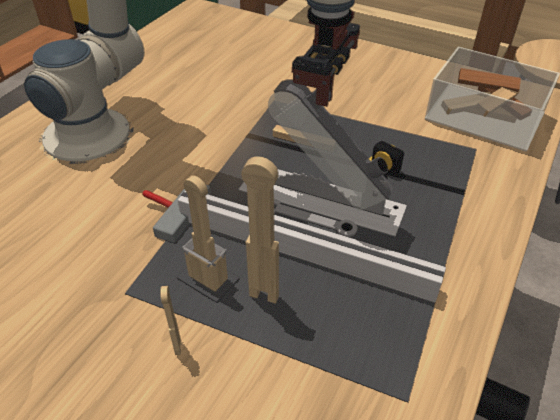

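The guard is up, its front at (290,100), pinched at the ear. The ear height and the hood's slope both give about 44–45°. The stick is in its holder at (203,225), and the tape and spanner haven't moved. I'll hand it in.

```bash
python3 -c "
from bench import *
print(job_done())"
```

```text
the job is handed in; nothing more can be done
None
```

I handed the job in at about 31 s of the 64 s allowed: the offcut lies about 158 mm left of the blade, the stick is back in its holder, and the gripper is holding the guard at about 45°; the hand-in call returned no verdict.

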